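# Open the staining trough and hang the slide rack to drain

### The arm

A 6-joint arm with a two-finger parallel gripper is mounted at the origin on a cart in front of the work surface, level with it; the furniture and walls round the work are solid. World frame = base frame: x ahead of the robot, y to its left, z up, the work surface at z = 0. Lengths are in m, angles in degrees, forces in N, time in s.
With the tool pointing down it reaches from about 0.4 to 0.825 m from the base axis. Payload 7 kg.
Tool frame: the origin (TCP) lies on the front face of the gripper's body, between the roots of the fingers; the fingertips stand 66 mm ahead of it and the grasp point (between the pads) lies 47 mm ahead of it (r.grip_point_offset is the distance from the TCP to the grasp point, in m); z points along the fingers, y is the line along which they close (so a half turn about z gives the same grasp; the last joint's range is limited). The gripper opens to 88 mm and grips with 3 to 60 N. Pads are 19 mm wide; open, the fingers measure 130 mm over their backs; the gripper's body (78 mm by 193 mm) begins 47 mm behind the grasp point.
Start: joints at [82.626, 20.546, 0.682, 0, -70.136, -16.507], TCP at [0.273, 0.617, 0.292] pointing down, gripper open.
Joint ranges: [-176.03, 176.03], [-82.01, 121.73], [-58.28, 71.71], [-173.87, 95.51], [-174.79, -0.11], [-173.66, 173.66]. Speed limits (degrees/s): [136.94, 136.94, 172.46, 180, 180, 180].

### API

Orientations are given as a 3x3 rotation matrix whose columns are the frame's x, y, z axes.
In Python, from bench import monitor, viewer, job_done, r gives the robot as it stands.
- The arm moves only by the tool jog_arm, never from a script. Its argument "targets" is a list of rows, each a list of 2 entries, a list of its own where there are three numbers: the shift along the tool's x, y, z in mm, then the turn about the tool's z in degrees. In form: [[[dx, dy, dz], spin], ...]. A call has 1 to 20 rows; each row shifts and turns the commanded pose from where the row before left it, along the tool's axes as they then stand; what a row does not reach is not made up. A row lasts 1/10 s, in which the tool goes at most 50 mm and 8.59 degrees, less where a joint would pass 70% of its speed; a pose out of reach is approached as far as the arm can. A call is refused whole if a number of a shift passes 50 or a number of a turn 8.59, either way. A call with a gripper value outside its range is refused whole. "jaw" is the opening, from 0 (shut) to 1 (fully open), set as the call begins (left out, the last holds). The fingers move at their own pace and stop on an object; "squeeze" is the grip in N (left out, the last holds). Time passes only in rows, so rows that do not move let the fingers close. It gives the time, the measured TCP pose, the force, the opening and the grip force at its end, in the units of the state.
- monitor.get_obs(): the state, without advancing time (a new reading comes with each control period).
- viewer.read_camera(name): name is "scene" or "top" or "wrist"; returns the picture (400x640x3 uint8, blue, green, red); there is no depth.
- viewer.get_calibration(name): a dict with "fx", "fy", "cx", "cy" (pixels), "k1" (the pictures are not rectified: a ray, as slopes to the right and down, at radius r is drawn at 1 + k1 r^2 times it, then the intrinsics apply), "pose" (4x4, takes a point from camera to world coordinates). Camera axes: x right, y up, looking along -z (the intrinsics and any distortion apply to the point x, -y, -z); pixel columns grow to the right and rows downward; lengths in m; the calibration is good to about 2 mm. A picture is of the moment at which its call begins: read the wrist's pose just before it. get_calibration takes no time and is no camera call; for the wrist camera it gives the pose at the moment of the call.
- job_done(): hands the job in; it is judged then, once.
The state is a dict: "time_s": time; "joints": joint angles; "joint_vel": joint speeds; "effort": joint torques, N m; "tcp_pos": TCP position; "orientation": TCP orientation; "force": force on the tool from outside, world axes, zero at the start; "ft_torque": the same for the moment, N m; "opening": finger opening in m; "grip_force": force on a finger pad.
Only numpy, scipy, OpenCV 4.12 (cv2) and the standard library are available. Lean on these libraries where they do the work, as an engineer would, in place of code of your own. Each camera call takes 0.05 s, during which the arm holds its last target. There are 200 camera calls.

### The job

Draw the flat amber cover of the staining trough all the way forward to its front stop, so that the rear well lies fully open and stays so. Then lift the slide rack out by its handle, keeping it upright, and hang it by the bare middle of the handle on the hook of the drain stand, so that it hangs level, still and free. Leave the culture dishes at the front of the bench, the beaker and the larger white bottle with the blue cap where they stand.

Things in the scene. Friction and masses are not known exactly. Their poses are not given: they have to be found in the camera images.
- trough: White plastic staining trough, fixed, 200 (x) x 122 (y) x 117 mm high; origin at the centre of its underside. Two open wells, each 92 (x) x 106 (y) mm inside, floor 7 mm up: the front one (-x half) is empty, the rear one (+x half) holds the slide rack. The cover slides along its x. Steel side rails overlap the cover's edges by 4 mm; side rails and end stops are 117 mm high.
- cover (a joint): How far the cover has been drawn forward, along the trough's own -x: 0 = closed over the rear well, 0.094 m = at the front stop, over the front well, the rear well fully open. Starts within 14 mm of closed, slides with about 1 N of friction, stays where it is left and cannot be lifted.
- cover_top (a point): Centre of the top face of the flat amber see-through cover, 97 (x) x 109 (y) x 5 mm, 113 mm above the bench, 4 mm below the rails' tops; axes as the trough's. Nothing to hold: it follows by friction when a fingertip presses on it (3 to 6 N) and pulls. It lies on soft strips: sinks 1 mm per 1.5 N, to 4 mm at most, then is hard. A flat frosted patch 20 mm in front of the centre is the finger rest.
- rack_handle (a point): Middle of the rack's handle, a level bar along the rack's y, 90 mm above its underside (97 mm above the bench in the well, 11 mm below the cover). Bare wire, 4 mm thick, to 11 mm each side of the middle; then black grip sleeves, 10 mm thick, from 11 to 37 mm; wire legs go down at 43 mm. Axes are the rack's, z up. One sleeve, pinched across (along the rack's x), carries it.
- slide_rack: Loose steel wire rack with six glass slides, one rigid piece, 56 (x) x 90 (y) x 36 mm high without the handle, 95 mm with it, 0.11 to 0.23 kg; its two ends are alike for this job. Origin at the centre of its underside.
- drain_stand: Fixed drain stand: steel tray foot 170 (x) x 130 (y) x 14 mm, a post 80 mm behind (+x of) the origin, 202 mm high, and a hook rod, 6 mm thick, from the post along the stand's -x. Origin at bench height under the hook's seat. Stand and trough are one left, one right of a fixed balance (in the middle of the bench, 0.2 m wide, 184 mm high), over which the rack is carried.
- hook_seat (a point): Where the middle of the bare handle wire lies when it hangs in the hook's dip, 181 mm above the bench. Axes as the stand's: the hook points along -x, its open tip turned up, ending 18 to 20 mm in front (-x) of the seat, 199 mm above the bench; from 15 mm behind the seat the rod runs level to the post, its top 188 mm up. The handle bar is to lie along the stand's y.
- dish_left: Loose culture dish, 58 mm across, 15 mm high, bystander; origin at the centre of its underside.
- dish_right: Loose pair of culture dishes, one piece, 59 mm across, 30 mm high, bystander; origin at the centre of its underside.
- beaker: Loose clear beaker, 55 mm across, 71 mm high, bystander; origin at the centre of its underside.
- reagent_bottle: Loose white bottle with a blue cap, 60 mm across, 120 mm high, bystander; origin at the centre of its underside.

How it is judged:
By the outcome, as a careful person would: the job done as asked, in the order asked, and still so for the second after the job is handed in, with the robot touching nothing.
It also fails if it takes over 67 s, if anything falls off the work surface, if the arm or the gripper's body presses on something with over 40 N, if the wrist force passes 120 N, or if a joint passes its speed limit or range.

## Working session

There is one attempt and no reset: what is moved stays moved. The work goes in short steps, Python scripts to look and compute and a tool call to move; the robot and the scene stay as the last step left them, time stands still between calls to the robot, and variables do not carry over. Pictures are saved under pics/ and viewed, at most 10 in all, crops included, and the job is handed in when it is done.

Besides the shell and the picture viewer there is one more tool, called after ">>>" as name([rows], argument=value, ...), one row to a line, values as JSON. jog_arm: Moves the arm, as the interface text tells. Its arguments: {"type":"object","properties":{"targets":{"type":"array","items":{"type":"array"}},"jaw":{"type":"number"},"squeeze":{"type":"number"}},"required":["targets"]}

```bash
mkdir -p pics; ls; python3 - <<'E'
from bench import monitor, viewer, r
import cv2
o=monitor.get_obs(); print(o['time_s'],o['tcp_pos'],o['orientation'],o['opening'],o['force'])
for n in ("top","scene"):
    im=viewer.read_camera(n); cv2.imwrite(f"pics/{n}0.png",im)
    c=viewer.get_calibration(n); print(n,c)
E
```

```text
pics
0.0 [0.27312616 0.61685812 0.2912347 ] [[ 9.14342704e-01 -4.04940890e-01 -5.44076066e-04]
 [-4.04941239e-01 -9.14341453e-01 -1.51651843e-03]
 [ 1.16629023e-04  1.60693640e-03 -9.99998702e-01]] 0.0876824336910333 [ 0.38619127 -0.34009906  1.0234567 ]
top {'fx': 464.16032517854376, 'fy': 464.16032517854376, 'cx': 314.2525262926841, 'cy': 204.08124457655663, 'k1': 0.012838424670507364, 'pose': array([[-0.00262611,  0.99280531, -0.11971095,  0.3558142 ],
       [-0.99992452, -0.0040439 , -0.01160206, -0.03350321],
       [-0.01200268,  0.11967145,  0.99274099,  1.45066844],
       [ 0.        ,  0.        ,  0.        ,  1.        ]])}
scene {'fx': 399.8556095335256, 'fy': 399.8556095335256, 'cx': 321.9465276017587, 'cy': 212.3179589262591, 'k1': -0.07325382476157266, 'pose': array([[-0.82638587, -0.45440955,  0.33256331,  0.94181407],
       [ 0.56307232, -0.66054376,  0.49662009,  0.62945947],
       [-0.00599629,  0.59765702,  0.80172947,  1.18156077],
       [ 0.        ,  0.        ,  0.        ,  1.        ]])}
```

View pics/top0.png

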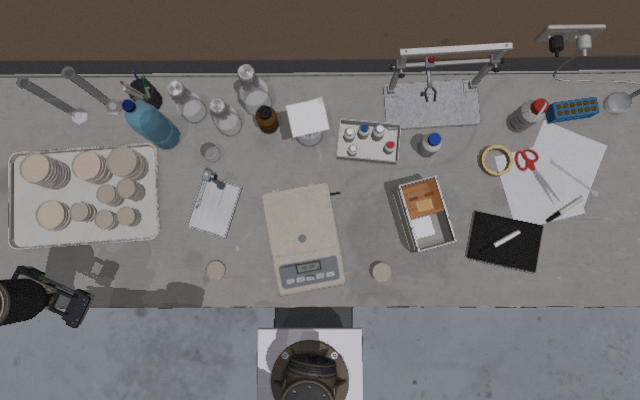

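View pics/scene0.png

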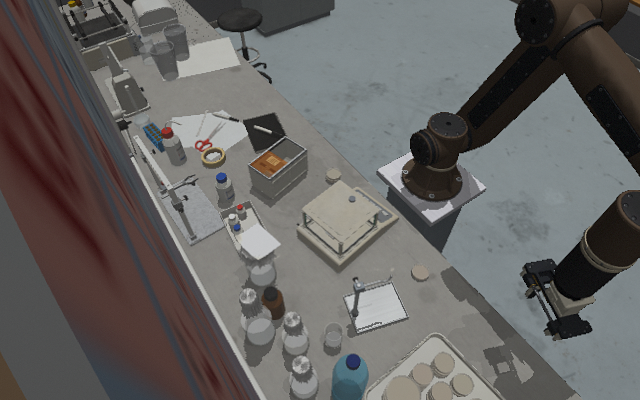

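The top view shows the trough at about (426,213) with the amber cover at its rear, and the balance at (303,238). The drain stand is at (215,205) with its post near (208,177). Next I'll enlarge the trough and the stand.

```bash
cat > h.py <<'E'
import numpy as np, cv2
from bench import monitor, viewer, r
def ray(c,u,v):
    d=np.array([(u-c['cx'])/c['fx'],(v-c['cy'])/c['fy']]); s=d.copy()
    for _ in range(20): s=d/(1+c['k1']*(s@s))
    P=c['pose']; return P[:3,3],P[:3,:3]@np.array([s[0],-s[1],-1])
def at_z(c,u,v,z):
    o,d=ray(c,u,v); return o+d*(z-o[2])/d[2]
def proj(c,p):
    q=np.linalg.inv(c['pose'])@np.append(p,1); s=np.array([q[0],-q[1]])/-q[2]
    s=s*(1+c['k1']*(s@s)); return np.array([c['cx']+c['fx']*s[0],c['cy']+c['fy']*s[1]])
E
python3 - <<'E'
import cv2,numpy as np
a=cv2.imread('pics/top0.png')
L=cv2.resize(a[160:260,385:465],None,fx=5,fy=5,interpolation=cv2.INTER_CUBIC)
R=cv2.resize(a[160:260,180:260],None,fx=5,fy=5,interpolation=cv2.INTER_CUBIC)
cv2.imwrite('pics/crop1.png',np.hstack([L,R]))
E
```

```text
(no output)
```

View pics/crop1.png

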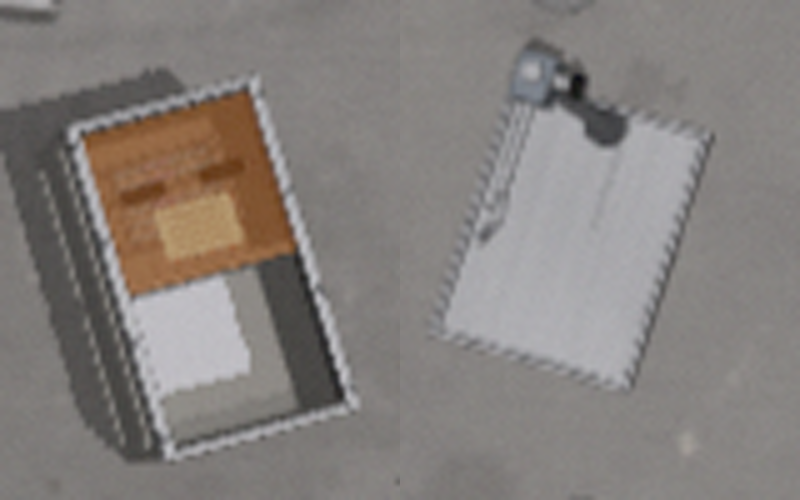

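The crop shows the trough's rim corners at (72,130), (257,80), (355,405) and (170,457). The cover's front edge runs from (132,296) to (298,250), and the sleeves are at (142,194) and (222,170). The stand's tray corners are (433,335), (632,388) and (713,130), with the hook tip at about (487,235).

```bash
python3 - <<'E'
from h import *
c=viewer.get_calibration('top')
A=lambda x,y,z:at_z(c,385+x/5-.4,160+y/5-.4,z)
B=lambda x,y,z:at_z(c,180+(x-400)/5-.4,160+y/5-.4,z)
T=[A(*p,.117) for p in((72,130),(257,80),(355,405),(170,457))]
print('trough',np.round(T,4),'ctr',np.mean(T,0))
ax=T[0]+T[1]-T[2]-T[3]; print('yaw',np.degrees(np.arctan2(ax[1],ax[0])), np.linalg.norm(ax)/2, np.linalg.norm(T[0]-T[1]))
ax/=np.linalg.norm(ax)
cf=(A(132,296,.113)+A(298,250,.113))/2; print('cover front x',(cf-np.mean(T,0))@ax,'patch',A(199,226,.113),(A(199,226,.113)-np.mean(T,0))@ax)
h=[A(142,194,.102),A(222,170,.102)];print('sleeves',h,np.mean(h,0)); d=h[0]-h[1];print('bar dir',np.degrees(np.arctan2(d[1],d[0])),np.linalg.norm(d))
S=[B(433,335,.014),B(632,388,.014),B(713,130,.014)]
print('stand',np.round(S,4)); e=S[2]-S[1];yaw=np.arctan2(e[1],e[0]);print('yaw',np.degrees(yaw),np.linalg.norm(e),np.linalg.norm(S[0]-S[1]))
e2=S[0]-S[1];print('yaw2',np.degrees(np.arctan2(e2[1],e2[0]))-90)
print('tray ctr',(S[0]+S[2])/2)
print('tip',B(487,235,.199),'post',B(533,70,.202))
o=monitor.get_obs()
w=viewer.get_calibration('wrist');print(o['tcp_pos'],w)
Ro=o['orientation'];print('cam in tool',Ro.T@(w['pose'][:3,3]-o['tcp_pos']),'\n',Ro.T@w['pose'][:3,:3])
for n,p in (('dishL',(216,271)),('dishR',(381,271)),('beaker',(210,152)),('bottleW',(431,144))): print(n,at_z(c,*p,.03))
E
```

```text
trough [[ 0.5696 -0.2639  0.117 ]
 [ 0.5985 -0.3717  0.117 ]
 [ 0.41   -0.4209  0.117 ]
 [ 0.3808 -0.3149  0.117 ]] ctr [ 0.48973327 -0.34286639  0.117     ]
yaw 14.885712273149785 0.19521351987138963 0.1116103509941446
cover front x -0.003724841095606919 patch [ 0.51372734 -0.336438    0.113     ] 0.02484022333394218
sleeves [array([ 0.53399021, -0.30633917,  0.102     ]), array([ 0.54794494, -0.35333895,  0.102     ])] [ 0.54096758 -0.32983906  0.102     ]
bar dir 106.53670701922913 0.04902768686893771
stand [[0.4602 0.3813 0.014 ]
 [0.4269 0.2569 0.014 ]
 [0.5884 0.2092 0.014 ]]
yaw -16.431887836137953 0.16839476874332968 0.12886572447981698
yaw2 -14.993036088986955
tray ctr [0.52429714 0.29528755 0.014     ]
tip [0.50114546 0.30016689 0.199     ] post [0.59162689 0.27664493 0.202     ]
[0.27314448 0.6169267  0.29134634] {'fx': 299.0516924005812, 'fy': 299.0516924005812, 'cx': 316.81820830801524, 'cy': 200.77317026615216, 'k1': -0.03414387661561721, 'pose': array([[-0.40428051,  0.88434135,  0.23344732,  0.3350882 ],
       [-0.91463373, -0.39132284, -0.10154589,  0.5897736 ],
       [ 0.00155204, -0.25457182,  0.96705262,  0.38361442],
       [ 0.        ,  0.        ,  0.        ,  1.        ]])}
cam in tool [ 0.06764562 -0.00012301 -0.09225924] 
 [[ 6.79772667e-04  9.67019571e-01  2.54701172e-01]
 [ 9.99999759e-01 -6.22205259e-04 -3.06586107e-04]
 [-1.37998357e-04  2.54701319e-01 -9.67019761e-01]]
dishL [0.32373587 0.28190897 0.03      ]
dishR [ 0.32249927 -0.21820171  0.03      ]
beaker [0.69272643 0.30914997 0.03      ]
bottleW [ 0.71439909 -0.38156571  0.03      ]
```

The trough's yaw is about 15° and the cover is roughly 2 mm from closed. I'll move to above the patch with the jaw shut.

>>> jog_arm([
  [[33,28,0],0],
  [[33,28,0],0],
  [[33,28,0],0],
  [[33,28,0],0],
  [[33,28,0],0],
  [[33,28,0],0],
  [[33,28,0],0],
  [[33,28,0],0],
  [[33,28,0],0],
  [[33,28,0],0],
  [[33,28,0],0],
  [[33,28,0],0],
  [[17.5,36.6,0],0],
  [[17.5,36.6,0],0],
  [[17.5,36.6,0],0],
  [[17.5,36.6,0],0],
  [[17.5,36.6,0],0],
  [[17.5,36.6,0],0],
  [[17.5,36.6,0],0],
  [[17.5,36.6,0],0],
], jaw=0, squeeze=40)

```text
time_s: 2.1
tcp_pos: [0.5084, -0.1764, 0.292]
orientation: [[0.914, -0.405, -0.0], [-0.405, -0.914, 0.0], [-0.0, -0.0, -1.0]]
force: [0.3, 0.3, -0.1]
opening: 0.0004
grip_force: 0.0
```

>>> jog_arm([
  [[17.5,36.6,0],0],
  [[17.5,36.6,0],0],
  [[17.5,36.6,0],0],
  [[17.5,36.6,0],0],
  [[0,0,0],8.5],
  [[0,0,0],8.5],
  [[0,0,0],8.5],
  [[0,0,0],8.5],
  [[0,0,0],8.5],
  [[0,0,0],8.5],
  [[0,0,0],0],
  [[0,0,0],0],
])

```text
time_s: 3.3
tcp_pos: [0.5135, -0.3369, 0.2919]
orientation: [[0.265, -0.964, -0.001], [-0.964, -0.265, 0.0], [-0.0, 0.0, -1.0]]
force: [0.3, 0.9, -0.2]
opening: 0.0003
grip_force: 0.0
```

```bash
python3 - <<'E'
from h import *
im=viewer.read_camera('wrist'); np.save('w1.npy',viewer.get_calibration('wrist')['pose']); cv2.imwrite('pics/w1.png',im)
E
```

```text
(no output)
```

View pics/w1.png

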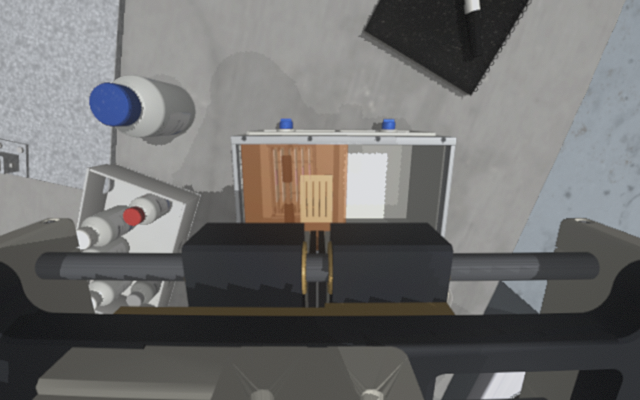

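The wrist view shows the trough square to the tool, with the frosted patch centred at u≈316, in line with the fingers. The cover's front edge is at u≈346. I'll go down onto the patch.

>>> jog_arm([
  [[0,0,30],0],
  [[0,0,30],0],
  [[0,0,25],0],
  [[0,0,15],0],
  [[0,0,8],0],
  [[0,0,2],0],
  [[0,0,2],0],
  [[0,0,1],0],
  [[0,0,1],0],
  [[0,0,1],0],
  [[0,0,0],0],
  [[0,0,0],0],
])

```text
time_s: 4.55
tcp_pos: [0.5139, -0.3371, 0.1777]
orientation: [[0.261, -0.965, 0.001], [-0.965, -0.261, -0.0], [0.001, -0.001, -1.0]]
force: [1.3, -0.1, 1.8]
opening: 0.0003
grip_force: 1.0
```

>>> jog_arm([
  [[0,0,1],0],
  [[0,0,1],0],
  [[0,0,0],0],
  [[0,3,0],0],
  [[0,5,0],0],
  [[0,6,0],0],
  [[0,6,0],0],
  [[0,6,0],0],
  [[0,6,0],0],
  [[0,6,0],0],
  [[0,6,0],0],
  [[0,6,0],0],
  [[0,0,0],0],
])

```text
time_s: 5.85
tcp_pos: [0.4649, -0.3504, 0.1756]
orientation: [[0.261, -0.965, 0.0], [-0.965, -0.261, -0.001], [0.001, -0.0, -1.0]]
force: [-0.6, -0.7, 5.2]
opening: 0.0005
grip_force: 2.5
```

>>> jog_arm([
  [[0,6,0],0],
  [[0,6,0],0],
  [[0,6,0],0],
  [[0,6,0],0],
  [[0,6,0],0],
  [[0,4,0],0],
  [[0,3,0],0],
  [[0,3,0],0],
  [[0,2,0],0],
  [[0,2,0],0],
  [[0,0,0],0],
])

```text
time_s: 6.95
tcp_pos: [0.4235, -0.3618, 0.1756]
orientation: [[0.261, -0.965, 0.002], [-0.965, -0.261, -0.001], [0.001, -0.001, -1.0]]
force: [3.5, -0.6, 5.1]
opening: 0.0002
grip_force: 2.5
```

```bash
python3 - <<'E'
from h import *
print(monitor.get_obs()['force'])
im=viewer.read_camera('wrist'); cv2.imwrite('pics/w2.png',im[100:300,160:560])
E
```

```text
[ 3.46479171 -0.55456776  5.06006763]
```

View pics/w2.png

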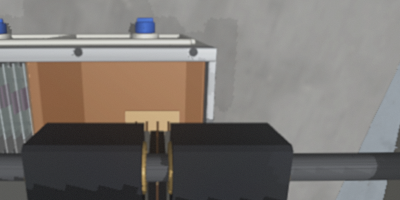

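The cover now lies over the front well and the lateral force has risen to 3.5 N, so it seems to be at the stop. I'll pull slightly further to confirm, then lift off.

>>> jog_arm([
  [[0,2,0],0],
  [[0,2,0],0],
  [[0,2,0],0],
  [[0,0,0],0],
])

```text
time_s: 7.4
tcp_pos: [0.4174, -0.3632, 0.1754]
orientation: [[0.261, -0.965, 0.001], [-0.965, -0.261, -0.0], [0.001, -0.001, -1.0]]
force: [2.1, 0.4, 5.4]
opening: 0.0007
grip_force: 2.6
```

>>> jog_arm([
  [[0,0,-3],0],
  [[0,0,-5],0],
  [[0,0,-15],0],
  [[0,0,-40],0],
  [[0,0,-40],0],
  [[0,-30,-20],0],
  [[-10,-30,0],0],
  [[-10,-30,0],0],
  [[0,-25,0],0],
  [[0,0,0],0],
  [[0,0,0],0],
], jaw=0.3)

```text
time_s: 8.5
tcp_pos: [0.5223, -0.3132, 0.2971]
orientation: [[0.261, -0.965, -0.003], [-0.965, -0.261, 0.001], [-0.002, 0.002, -1.0]]
force: [-0.3, 0.5, 0.3]
opening: 0.0266
grip_force: 0.0
```

```bash
python3 - <<'E'
from h import *
o=monitor.get_obs();print(o['tcp_pos'],o['opening'],o['force'])
im=viewer.read_camera('wrist'); c=viewer.get_calibration('wrist'); np.save('w3.npy',c['pose']); cv2.imwrite('pics/w3f.png',im)
t=viewer.read_camera('top'); cv2.imwrite('pics/t3.png',t)
cv2.imwrite('pics/w3.png',cv2.resize(im[60:310,140:540],None,fx=2,fy=2))
E
```

```text
[ 0.52228277 -0.31323527  0.29710745] 0.026615536155347827 [-0.282703    0.52810882  0.33319181]
```

View pics/w3.png

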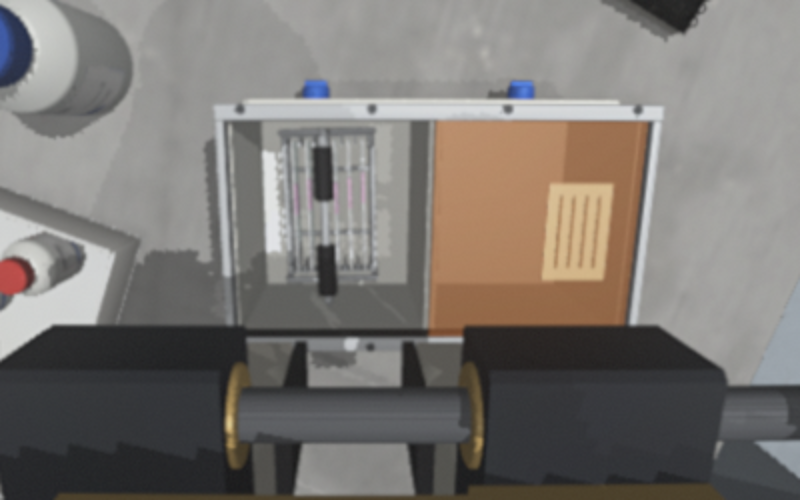

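The rear well is open and the cover sits at the front end. In the crop the handle's sleeves are at (322,174) and (327,271), with the bare middle at about (325,222).

```bash
python3 - <<'E'
from h import *
c=viewer.get_calibration('wrist'); c['pose']=np.load('w3.npy')
A=lambda x,y,z:at_z(c,140+x/2-.25,60+y/2-.25,z)
a,b=A(322,174,.097),A(327,271,.097); print(a,b,np.linalg.norm(a-b),(a+b)/2); d=b-a;print('bar yaw',np.degrees(np.arctan2(d[1],d[0])))
for p in((322,148),(322,199),(327,246),(327,296)): print(p,A(*p,.1))
rear=A(228,230,.117);print('rear rail',rear, 'rail back', A(218,110,.117),A(660,110,.117),'div',A(432,230,.117))
o=monitor.get_obs();R=o['orientation']
m=(a+b)/2; u=d/np.linalg.norm(d)
g=m+u*.024; print('grip',g,'shift tool mm',R.T@(np.r_[g[:2],.097+.047]-o['tcp_pos'])*1000)
tx=np.degrees(np.arctan2(R[1,0],R[0,0]));print('toolx yaw',tx,'want',np.degrees(np.arctan2(d[1],d[0]))-180)
E
```

```text
[ 0.54771721 -0.35264661  0.097     ] [ 0.53328579 -0.30652729  0.097     ] 0.04832450068844101 [ 0.5405015  -0.32958695  0.097     ]
bar yaw 107.37567268328708
(322, 148) [ 0.55066353 -0.36472375  0.1       ]
(322, 199) [ 0.54465689 -0.3413398   0.1       ]
(327, 246) [ 0.53652444 -0.31956153  0.1       ]
(327, 296) [ 0.53010087 -0.29471298  0.1       ]
rear rail [ 0.58269499 -0.31843649  0.117     ] rail back [ 0.59827284 -0.36958051  0.117     ] [ 0.4097352  -0.42122481  0.117     ] div [ 0.49182205 -0.34300593  0.117     ]
grip [ 0.53333425 -0.30668213  0.097     ] shift tool mm [ -3.71149985 -13.21473394 153.67385087]
toolx yaw -74.90495786384139 want -72.62432731671292
```

>>> jog_arm([
  [[-3.7,-13.2,0],0],
  [[0,0,0],-2.3],
  [[0,0,30],0],
  [[0,0,30],0],
  [[0,0,30],0],
  [[0,0,20],0],
  [[0,0,15],0],
  [[0,0,10],0],
  [[0,0,10],0],
  [[0,0,8],0],
  [[0,0,0],0],
  [[0,0,0],0],
])

```text
time_s: 9.8
tcp_pos: [0.5348, -0.3068, 0.1455]
orientation: [[0.299, -0.954, 0.0], [-0.954, -0.299, -0.0], [0.0, -0.0, -1.0]]
force: [-0.8, -0.8, -0.4]
opening: 0.0263
grip_force: 0.0
```

>>> jog_arm([
  [[0,0,0],0],
  [[0,0,0],0],
  [[0,0,0],0],
  [[0,0,0],0],
  [[0,0,0],0],
  [[0,0,0],0],
], jaw=0, squeeze=40)

```text
time_s: 10.4
tcp_pos: [0.5348, -0.3068, 0.1455]
orientation: [[0.299, -0.954, 0.001], [-0.954, -0.299, -0.0], [0.0, -0.0, -1.0]]
force: [-0.6, -0.1, 2.8]
opening: 0.0087
grip_force: 40.0
```

Gripped. Now I'll lift.

>>> jog_arm([
  [[0,0,-3],0],
  [[0,0,-5],0],
  [[0,0,-8],0],
  [[0,0,-12],0],
  [[0,0,-15],0],
  [[0,0,-20],0],
  [[0,0,-20],0],
  [[0,0,-20],0],
  [[0,0,-20],0],
  [[0,0,-20],0],
  [[0,0,-20],0],
  [[0,0,-20],0],
  [[0,0,-12],0],
  [[0,0,-7],0],
  [[0,0,0],0],
  [[0,0,0],0],
])

```text
time_s: 12.0
tcp_pos: [0.5343, -0.3066, 0.3464]
orientation: [[0.299, -0.954, -0.001], [-0.954, -0.299, 0.001], [-0.001, 0.001, -1.0]]
force: [-0.6, -0.8, -1.3]
opening: 0.0087
grip_force: 40.0
```

```bash
python3 - <<'E'
from h import *
o=monitor.get_obs();print(o['tcp_pos'],o['opening'],o['force'],o['ft_torque'],o['grip_force'])
im=viewer.read_camera('wrist'); c=viewer.get_calibration('wrist'); np.save('w4.npy',c['pose']); cv2.imwrite('pics/w4.png',im)
R=o['orientation']
for b in (.024,.048): print(b, proj(c,o['tcp_pos']+R@np.array([b,0,.047])))
E
```

```text
[ 0.53432167 -0.3065575   0.34638375] 0.008651087678038608 [-0.55043685 -0.79488606 -1.33798803] [ 0.1453202   0.0343062  -0.03257691] 39.98722851276398
0.024 [315.57259585 214.97198775]
0.048 [315.55462508 165.8313094 ]
```

View pics/w4.png

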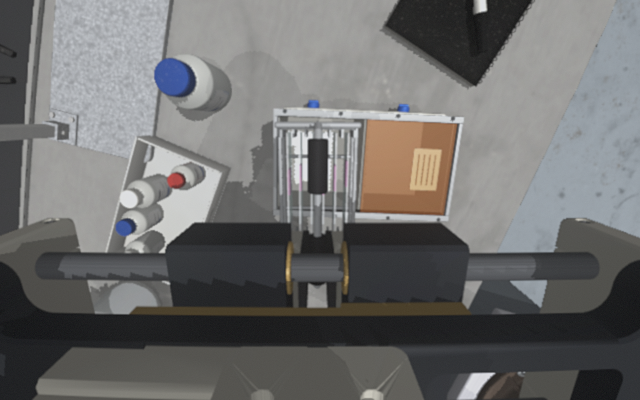

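The rack is held level: the far sleeve is at (317,166) against a predicted (316,166). The cover has stayed forward. Next I'll carry the rack over the balance to a point in front of the hook.

>>> jog_arm([
  [[-8,-1.3,0],0],
  [[-16,-2.5,0],0],
  [[-24,-3.8,0],0],
  [[-32,-5.1,0],0],
  [[-40.7,-6.4,0],0],
  [[-40.7,-6.4,0],0],
  [[-40.7,-6.4,0],0],
  [[-40.7,-6.4,0],0],
  [[-40.7,-6.4,0],0],
  [[-40.7,-6.4,0],0],
  [[-40.7,-6.4,0],0],
  [[-40.7,-6.4,0],0],
  [[-40.7,-6.4,0],0],
  [[-40.7,-6.4,0],0],
  [[-40.7,-6.4,0],0],
  [[-40.7,-6.4,0],0],
  [[-32,-5.1,0],0],
  [[-24,-3.8,0],0],
  [[-16,-2.5,0],0],
  [[-8,-1.3,0],0],
])

```text
time_s: 14.05
tcp_pos: [0.4371, 0.3438, 0.3468]
orientation: [[0.301, -0.954, -0.0], [-0.954, -0.301, -0.0], [0.0, 0.0, -1.0]]
force: [0.7, 0.6, -1.2]
opening: 0.0088
grip_force: 40.0
```

>>> jog_arm([
  [[0,0,0],2],
  [[0,0,0],4],
  [[0,0,0],7],
  [[0,0,0],7],
  [[0,0,0],7],
  [[0,0,0],4],
  [[0,0,0],2],
  [[0,0,0],0],
  [[0,0,0],0],
  [[0,0,0],0],
])

```text
time_s: 15.05
tcp_pos: [0.438, 0.3422, 0.3472]
orientation: [[-0.268, -0.963, 0.0], [-0.963, 0.268, 0.0], [-0.0, -0.0, -1.0]]
force: [0.1, -1.2, -1.2]
opening: 0.009
grip_force: 40.0
```

```bash
python3 - <<'E'
from h import *
o=monitor.get_obs();print(o['time_s'],o['tcp_pos'],o['orientation'],o['opening'],o['force'])
im=viewer.read_camera('wrist'); c=viewer.get_calibration('wrist'); np.save('w5.npy',c['pose']); cv2.imwrite('pics/w5.png',im)
E
```

```text
15.05 [0.43798918 0.34220643 0.34723109] [[-2.68043749e-01 -9.63406741e-01  2.86611919e-05]
 [-9.63406740e-01  2.68043750e-01  2.79421348e-05]
 [-3.46020943e-05 -2.01226709e-05 -9.99999999e-01]] 0.008977016294678876 [ 0.10494821 -1.1579218  -1.24133602]
```

View pics/w5.png

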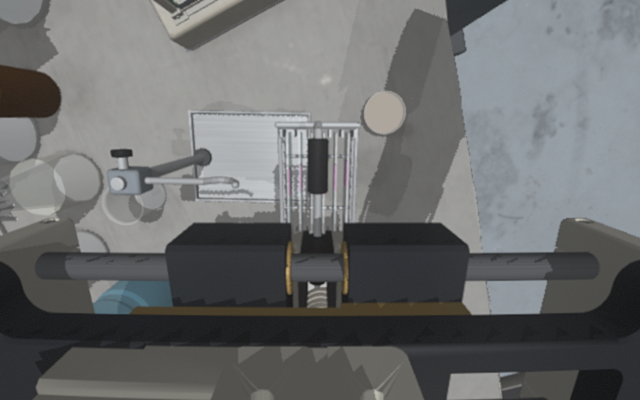

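The rack hangs level in front of the hook. The hook rod runs from (155,180) to its tip at about (238,183), and its row is close to the bar middle's.

```bash
python3 - <<'E'
from h import *
c=viewer.get_calibration('wrist'); c['pose']=np.load('w5.npy')
o=monitor.get_obs();R=o['orientation'];p=o['tcp_pos']
tip=at_z(c,238,183,.199); rod=at_z(c,165,181,.185); rod2=at_z(c,205,182,.185)
t=lambda q:R.T@(q-p)*1000
print('tool frame: tip',t(tip),'rod',t(rod),t(rod2),'world tip',tip)
d=tip-rod;print('yaw rod',np.degrees(np.arctan2(-d[1],-d[0])))
g=viewer.read_camera('wrist')
# column-wise rod centre
s=cv2.cvtColor(g,cv2.COLOR_BGR2GRAY)
for u in (165,180,195,205,215,225,232,236,240): print(u,s[172:194,u])
# foreseen seat from top picture
print('far sleeve proj', proj(c,p+R@np.array([.048,0,.047])))
E
```

```text
tool frame: tip [ 19.78485633 -64.0127661  148.21034384] rod [  18.7936455  -131.878891    162.21192974] [ 17.8647427  -96.62211078 162.21116503] world tip [0.49436948 0.30608052 0.199     ]
yaw rod -14.715879482909358
165 [ 75  81 114 143 153 144 148 165 175 170 155 138 140 147 144 138 133 132
 127 126 128 126]
180 [155 156 156 154 152 141 143 161 174 174 161 143 135 147 152 140 121 115
 123 129 133 141]
195 [ 85  88  91  91  91  98 127 157 173 176 167 150 124 113 118 119 120 122
 124 126 127 126]
205 [180 179 179 180 175 156 139 145 152 150 140 126 138 174 191 189 188 182
 156 132 127 136]
215 [179 178 180 176 154 141 152 163 162 151 138 150 178 190 194 189 187 181
 152 130 126 137]
225 [179 179 181 180 160 141 147 156 156 144 137 163 184 191 193 191 187 182
 157 133 127 136]
232 [179 179 178 180 177 155 124 114 117 117 121 132 144 152 153 169 182 169
 142 126 127 141]
236 [182 179 178 179 178 185 182 152 111 100 129 153 166 161 145 134 158 175
 153 129 126 136]
240 [181 179 179 178 178 183 186 189 189 188 187 187 187 187 190 194 184 153
 129 126 142 175]
far sleeve proj [315.19335699 166.61035073]
```

```bash
python3 - <<'E'
from h import *
w=viewer.get_calibration('wrist'); w['pose']=np.load('w5.npy'); t=viewer.get_calibration('top'); s=viewer.get_calibration('scene')
S=np.array([.5127,.301]); e=np.array([np.cos(np.radians(-15)),np.sin(np.radians(-15))])
pts=[np.r_[S-e*.019,.199],np.r_[S,.179],np.r_[S+e*.015,.188],np.r_[S+e*.08,.202]]
out=[]
for f,c,x0,y0,x1,y1,k in(('w5f',w,100,150,260,210,5),('top0',t,190,160,240,220,7),('scene0',s,335,265,405,325,6)):
    a=cv2.imread('pics/w5.png' if f=='w5f' else f'pics/{f}.png')
    b=cv2.resize(a[y0:y1,x0:x1],None,fx=k,fy=k,interpolation=cv2.INTER_CUBIC)
    for p,col in zip(pts,((0,0,255),(0,255,0),(255,0,0),(255,0,255))):
        q=(proj(c,p)+.5-[x0,y0])*k; print(f,proj(c,p)); cv2.circle(b,tuple(int(v) for v in q),3,col,-1)
    out.append(b)
C=np.zeros((600,800,3),np.uint8); C[:240//1+60,:800][:out[0].shape[0],:]=out[0][:300]
h=300; C[300:600,:350]=out[1][60:360]; C[300:600,360:780]=out[2][:300]
cv2.imwrite('pics/comp.png',C)
E
```

```text
w5f [237.95983462 182.80519302]
w5f [222.42434013 178.56682639]
w5f [201.92536846 180.67466562]
w5f [117.89650409 184.80344342]
top0 [194.81862136 209.09237798]
top0 [198.7160948  203.27806779]
top0 [199.41994013 197.64717841]
top0 [204.85330199 174.20078451]
scene0 [392.17497104 274.08726495]
scene0 [385.00540384 279.52373945]
scene0 [380.45090937 279.66581765]
scene0 [359.01235252 284.55035433]
```

View pics/comp.png

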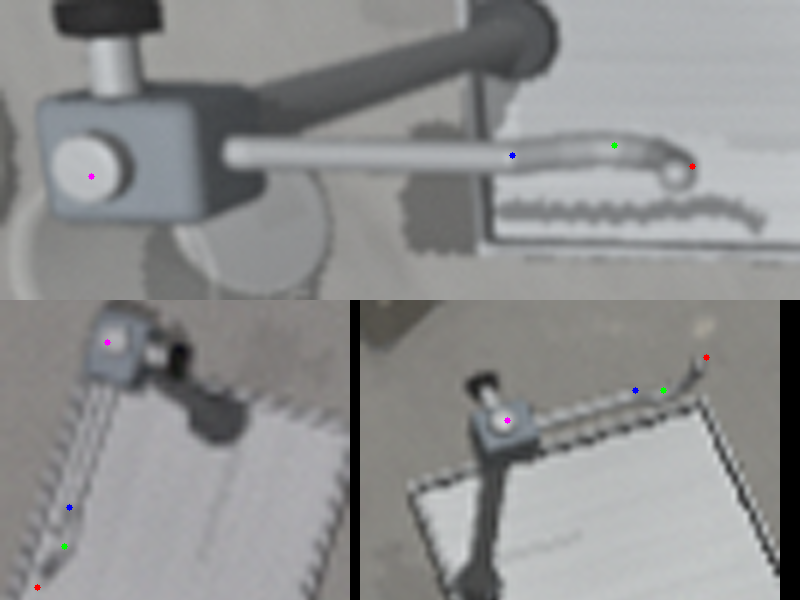

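The projected hook points match all three views to within about 2 mm. I'll lower in front of the hook and then move in over the tip.

>>> jog_arm([
  [[0,0,6],0],
  [[0,0,12],0],
  [[-2,0,14],0],
  [[-2.3,0,14],0],
  [[0,0,14],0],
  [[0,0,14],0],
  [[0,0,8],0],
  [[0,0,4.7],0],
  [[0,0,0],0],
  [[0,0,0],0],
])

```text
time_s: 16.15
tcp_pos: [0.4394, 0.3469, 0.2608]
orientation: [[-0.268, -0.963, 0.0], [-0.963, 0.268, 0.0], [-0.0, -0.0, -1.0]]
force: [-0.0, -0.4, -1.3]
opening: 0.009
grip_force: 40.0
```

>>> jog_arm([
  [[0,-3,0],0],
  [[0,-6,0],0],
  [[0,-8,0],0],
  [[0,-8,0],0],
  [[0,-8,0],0],
  [[0,-8,0],0],
  [[0,-8,0],0],
  [[0,-8,0],0],
  [[0,-8,0],0],
  [[0,-8,0],0],
  [[0,-6,0],0],
  [[0,-3.5,0],0],
  [[0,-2,0],0],
  [[0,0,0],0],
  [[0,0,0],0],
])

```text
time_s: 17.65
tcp_pos: [0.5204, 0.324, 0.2605]
orientation: [[-0.269, -0.963, -0.0], [-0.963, 0.269, 0.0], [-0.0, 0.0, -1.0]]
force: [-0.0, -0.3, -1.5]
opening: 0.0085
grip_force: 40.0
```

```bash
python3 - <<'E'
from h import *
o=monitor.get_obs();print(o['time_s'],o['tcp_pos'],o['opening'],o['force'],o['ft_torque'])
im=viewer.read_camera('wrist'); c=viewer.get_calibration('wrist'); np.save('w6.npy',c['pose']);cv2.imwrite('pics/w6.png',im)
p=o['tcp_pos'];R=o['orientation']
print('mid bar',proj(c,p+R@np.array([.024,0,.0485])),'tip est',proj(c,np.array([.5142-.0184,.3006+.0049,.199])))
E
```

```text
17.65 [0.52041172 0.32401141 0.26046795] 0.008451457047677595 [-0.04126747 -0.32251716 -1.52538964] [ 0.1278487  -0.09094947 -0.00542961]
mid bar [315.13079029 214.60031912] tip est [350.30743567 206.56847224]
```

>>> jog_arm([
  [[0,0,3],0],
  [[0,0,5],0],
  [[0,0,6],0],
  [[0,0,5],0],
  [[0,0,4],0],
  [[0,0,2],0],
  [[0,0,1],0],
  [[0,0,0],0],
  [[0,0,0],0],
])

```text
time_s: 18.6
tcp_pos: [0.5206, 0.324, 0.2347]
orientation: [[-0.269, -0.963, 0.0], [-0.963, 0.269, 0.0], [-0.0, -0.0, -1.0]]
force: [-0.2, 0.4, -0.8]
opening: 0.0085
grip_force: 40.0
```

>>> jog_arm([
  [[0,0,1],0],
  [[0,0,1],0],
  [[0,0,1],0],
  [[0,0,1],0],
  [[0,0,0],0],
  [[0,0,0],0],
  [[0,0,0],0],
])

```text
time_s: 19.3
tcp_pos: [0.5206, 0.324, 0.2305]
orientation: [[-0.269, -0.963, 0.0], [-0.963, 0.269, 0.0], [-0.0, -0.0, -1.0]]
force: [0.5, 0.6, -2.3]
opening: 0.0089
grip_force: 40.0
```

>>> jog_arm([
  [[0,0,1],0],
  [[0,0,1],0],
  [[0,0,0],0],
  [[0,0,0],0],
  [[0,0,0],0],
])

```text
time_s: 19.8
tcp_pos: [0.5207, 0.3241, 0.2289]
orientation: [[-0.269, -0.963, 0.001], [-0.963, 0.269, 0.0], [-0.001, -0.0, -1.0]]
force: [-1.5, -0.2, 3.4]
opening: 0.0088
grip_force: 40.0
```

```bash
python3 - <<'E'
from h import *
o=monitor.get_obs();print(o['time_s'],o['tcp_pos'],o['force'],o['ft_torque'])
w=viewer.read_camera('wrist'); s=viewer.read_camera('scene'); c=viewer.get_calibration('scene')
a=cv2.resize(w[90:240,230:400],None,fx=2.3,fy=2.3); u,v=proj(c,[.514,.30,.16]).astype(int)
b=cv2.resize(s[v-60:v+60,u-65:u+65],None,fx=3,fy=3,interpolation=cv2.INTER_CUBIC)
H=max(a.shape[0],b.shape[0]); C=np.zeros((H,a.shape[1]+b.shape[1],3),np.uint8); C[:a.shape[0],:a.shape[1]]=a; C[:b.shape[0],a.shape[1]:]=b
print(C.shape);cv2.imwrite('pics/c7.png',C)
E
```

```text
19.8 [0.52074807 0.32408905 0.22888788] [-1.4614725  -0.19590286  3.40274636] [0.01849129 0.28633128 0.0151282 ]
(360, 781, 3)
```

View pics/c7.png

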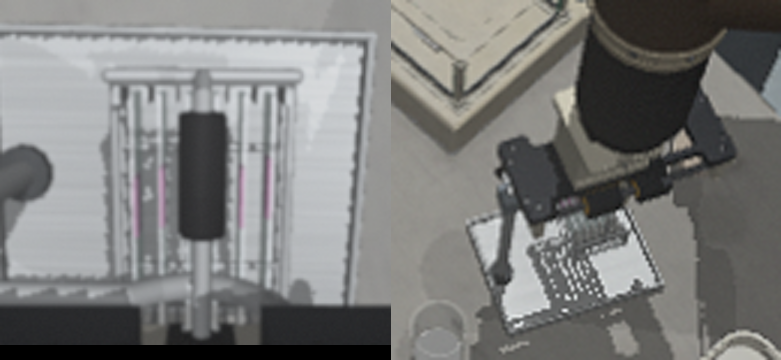

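The wire crosses the hook rod at the bare middle: in the crop the rod is at row 288, between the sleeve ends at 238 and about 330. The upward force shows it is seated. I'll ease off slightly, open and retreat upward.

>>> jog_arm([
  [[0,0,-0.7],0],
  [[0,0,0],0],
  [[0,0,0],0],
], squeeze=5)

```text
time_s: 20.2
tcp_pos: [0.5206, 0.3239, 0.2289]
orientation: [[-0.269, -0.963, -0.0], [-0.963, 0.269, -0.0], [0.0, 0.0, -1.0]]
force: [1.4, 0.6, 0.5]
opening: 0.0097
grip_force: 5.0
```

>>> jog_arm([
  [[0,0,0],0],
  [[0,0,0],0],
  [[0,0,0],0],
  [[0,0,0],0],
  [[0,0,0],0],
  [[0,0,0],0],
], jaw=0.3)

```text
time_s: 20.8
tcp_pos: [0.5205, 0.3239, 0.2292]
orientation: [[-0.269, -0.963, -0.0], [-0.963, 0.269, 0.0], [0.0, 0.0, -1.0]]
force: [-0.8, -0.3, 0.6]
opening: 0.0264
grip_force: 0.0
```

>>> jog_arm([
  [[0,0,-3],0],
  [[0,0,-6],0],
  [[0,0,-10],0],
  [[0,0,-15],0],
  [[0,0,-25],0],
  [[0,0,-30],0],
  [[0,0,-30],0],
  [[0,0,0],0],
  [[-20,30,0],0],
  [[-20,30,0],0],
  [[0,30,0],0],
  [[0,0,0],0],
  [[0,0,0],0],
  [[0,0,0],0],
  [[0,0,0],0],
  [[0,0,0],0],
  [[0,0,0],0],
  [[0,0,0],0],
])

```text
time_s: 22.6
tcp_pos: [0.4449, 0.3865, 0.348]
orientation: [[-0.269, -0.963, -0.0], [-0.963, 0.269, -0.0], [0.0, 0.0, -1.0]]
force: [0.2, 0.1, -0.3]
opening: 0.0262
grip_force: 0.0
```

I've used up the picture views, so I'll let it settle and check numerically that it is still and level.

>>> jog_arm([
  [[0,0,0],0],
  [[0,0,0],0],
  [[0,0,0],0],
  [[0,0,0],0],
  [[0,0,0],0],
  [[0,0,0],0],
  [[0,0,0],0],
  [[0,0,0],0],
  [[0,0,0],0],
  [[0,0,0],0],
  [[0,0,0],0],
  [[0,0,0],0],
  [[0,0,0],0],
  [[0,0,0],0],
  [[0,0,0],0],
  [[0,0,0],0],
  [[0,0,0],0],
  [[0,0,0],0],
  [[0,0,0],0],
  [[0,0,0],0],
])

```text
time_s: 24.6
tcp_pos: [0.4446, 0.3867, 0.3482]
orientation: [[-0.269, -0.963, -0.0], [-0.963, 0.269, -0.0], [0.0, 0.0, -1.0]]
force: [0.1, 0.4, 0.6]
opening: 0.0262
grip_force: 0.0
```

```bash
python3 - <<'E'
from h import *
c=viewer.get_calibration('wrist'); W=[cv2.cvtColor(viewer.read_camera('wrist'),cv2.COLOR_BGR2GRAY) for _ in range(6)]
S=np.array([.5142,.3006]);b=np.array([-.269,-.963])
pr=[proj(c,np.r_[S+k*.024*b,.181]) for k in(1,-1)];print('expected sleeves',pr,'mid',proj(c,np.r_[S,.181]))
n,l,st,ct=cv2.connectedComponentsWithStats((W[0]<62).astype(np.uint8))
for i in range(1,n):
    if 40<st[i,4]<3000 and st[i,1]<260: print(st[i],ct[i].round(1))
u,v=np.mean(pr,0).astype(int); y0,y1,x0,x1=max(v-70,0),v+70,max(u-70,0),u+70
for k in (1,3,5): print(k,cv2.absdiff(W[k],W[0])[y0:y1,x0:x1].mean(), cv2.absdiff(W[k],W[0])[:60,450:].mean())
# cover in top view
t=viewer.get_calibration('top'); im=viewer.read_camera('top'); hsv=cv2.cvtColor(im,cv2.COLOR_BGR2HSV)
m=cv2.inRange(hsv[150:260,385:465],(5,90,60),(25,255,255)); q=cv2.minAreaRect(cv2.findNonZero(m));p=at_z(t,q[0][0]+385,q[0][1]+150,.113)
print('amber',q,p,'along x',(p[:2]-[.4897,-.3429])@[np.cos(np.radians(15)),np.sin(np.radians(15))])
E
```

```text
expected sleeves [array([207.34076028,  97.53723992]), array([212.07583654, 155.56909745])] mid [209.72524081 127.1786544 ]
[450   0  28  19 269] [459.8   5.9]
[   0   30   51   55 2253] [22.6 59.8]
[203  82  12  32 313] [208.7  97.2]
[ 96  94  22   8 130] [106.7  97.4]
[208 141  12  30 289] [213.2 155.8]
[261 231 114  30 663] [316.9 249. ]
1 0.7053061224489796 0.6878947368421052
3 0.7100510204081633 0.6888596491228071
5 0.6887244897959184 0.6807017543859649
amber ((46.7935791015625, 78.31193542480469), (34.194400787353516, 35.05644989013672), 73.3007583618164) [ 0.44560867 -0.35547828  0.113     ] along x -0.04584445474282776
```

```bash
python3 -c "
from bench import job_done
print(job_done())"
```

```text
the job is handed in; nothing more can be done
None
```

I drew the cover forward to its front stop and hung the slide rack by the bare middle of its handle on the hook. Final camera checks showed the rack still, with the handle within about 1 mm of its expected seat. Nothing touched the dishes, beaker or bottle as far as I could tell, though I didn't check them afterwards, and I handed the job in at about 25 s.

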